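Work the lever of the locked scrap bin for a baker with full hands

ROBOT

A 6-joint arm with a two-finger parallel gripper is mounted at the origin on a cart in front of the work surface, level with it; the furniture and walls round the work are solid. World frame = base frame: x ahead of the robot, y to its left, z up, the work surface at z = 0. Lengths are in m, angles in rad, forces in N, time in s.
With the tool pointing down it reaches from about 0.4 to 0.825 m from the base axis. Payload 7 kg.
Tool frame: the origin (TCP) lies midway between the tips of the shut fingers; the grasp point (between the pads) lies 19 mm behind it; y points along the fingers, z is the direction in which the jaws open and shut, and the axes are right-handed (so a half turn about y gives the same grasp; the last joint's range is limited). The gripper opens to 88 mm and grips with 3 to 60 N. Pads are 19 mm wide; open, the fingers measure 130 mm over their backs; the gripper's body (78 mm by 193 mm) begins 47 mm behind the grasp point.
Start: joints at [-0.951, 0.359, 0.012, 0, -1.224, -0.288], TCP at [0.22, -0.638, 0.227] pointing down, gripper open.
Joint ranges: [-3.07, 3.07], [-1.43, 2.12], [-1.02, 1.25], [-3.03, 1.67], [-3.05, -0], [-3.03, 3.03]. Speed limits (rad/s): [2.39, 2.39, 3.01, 3.14, 3.14, 3.14].

INTERFACE

Orientations are given as [roll, pitch, yaw] about the fixed x, y, z axes, in that order (R = Rz(yaw) Ry(pitch) Rx(roll)).
In Python, from station import arm gives the robot as it stands.
- The arm moves only by the tool move_arm, never from a script. Its argument "deltas" is a list of rows, each an object with "dp": the shift along the tool's x, y, z in mm, a list of three; "rotation": the turn, a rotation vector about the tool's x, y, z in degrees, a list of three. A call has 1 to 5 rows; each row shifts and turns the pose as measured when the row begins, along the tool's axes as they then stand; what a row does not reach is not made up. A row lasts 1/12 s, in which the tool goes at most 41.7 mm and 7.16 degrees, less where a joint would pass 70% of its speed; a pose out of reach is approached as far as the arm can. A call is refused whole if a number of a shift passes 41.7 or a number of a turn 7.16, either way. A call with a gripper value outside its range is refused whole. "jaw" is the closure in counts, from 0 (fully open) to 255 (shut), set as the call begins (left out, the last holds). The fingers move at their own pace and stop on an object; "squeeze" is the grip in N (left out, the last holds). Time passes only in rows, so rows that do not move let the fingers close. It gives the time, the measured TCP pose, the force and the opening at its end, in the units of the state.
- arm.get_state(): the state, without advancing time (a new reading comes with each control period).
- arm.grab_frame(name): name is "side" or "top"; returns a dict with "pixels" (480x640x3 uint8, red, green, blue), "z_map" (480x640 float32, m along the optical axis (not along the pixel's ray), 0 where there is no reading), "fx", "fy", "cx", "cy" (pixels), "cam_to_world" (4x4, takes a point from camera to world coordinates). Camera axes: x right, y down, z forward; pixel columns grow to the right and rows downward; lengths in m; the calibration is good to about 2 mm. A picture is of the moment at which its call begins.
- arm.job_done(): hands the job in, once; it reports no verdict.
The state is a dict: "t": time; "q": joint angles; "qd": joint speeds; "joint_efforts": joint torques, N m; "eef_pos": TCP position; "ee_rot": TCP orientation; "force": force on the tool from outside, world axes, zero at the start; "moment": the same for the moment, N m; "width": finger opening in m.
Only numpy, scipy, OpenCV 4.12 (cv2) and the standard library are available. Lean on these libraries where they do the work, as an engineer would, in place of code of your own. Each camera call takes 0.05 s, during which the arm holds its last target.

TASK

My hands are full of scraps: push the bolt of the green scrap bin to the left to unlock it, press the lever down until the lid stands wide open, and keep it there for about three seconds while I drop them in. Then let the lever come up slowly so that the lid goes fully shut without slamming, and push the bolt fully back to lock it. Fingertips are enough, nothing is to be picked up: do not touch the lid itself, and leave the other things on the table where they are.

Things in the scene. Friction and masses are not known exactly. Their poses are not given: they have to be found in the camera images.
- scrap_bin: green countertop scrap bin with a steel lid, 180 (x) x 200 (y) x 130 mm high to the rim, fixed to the table. Origin at the centre of its underside, x to its back (lid hinge), y to its left, z up; its front faces the robot, turned up to 17 degrees. A steel lever outside its right wall (114 mm right of centre) ends in a red paddle in front of the bin; a push rod joins it to the lid.
- bin_lid (a joint): angle of the lid about its hinge (90 mm behind the bin's origin, 130 mm up), rad: 0 shut, about 1.20 wide open (front edge then at about 300 mm). Raised by the lever; falls shut by its own weight, over 3 rad/s, when the lever is let go. About 1 rad of lid for 58 mm of paddle height, nearly even all the way.
- lid_cover: steel lid plate 182 x 200 x 7 mm with a keeper tongue at its front edge that lies under the lock bolt; origin on the hinge axis. Shut, its top is 138 to 140 mm above the table and its front edge 93 mm in front of the bin's origin. Not to be touched.
- bin_lever (a joint): angle of the lever about its pivot (20 mm in front of the bin's origin, 55 mm up), rad: 0 at rest (paddle up, lid shut), 0.41 pressed to its firm stop (lid wide open). Pressing the paddle takes about 2 to 9 N, more only at the stop or while the bolt is locked; let go, it comes up by itself.
- paddle_top (a point): middle of the upper face of the lever's red paddle, 46 mm wide (y) x 52 mm long (x), 100 mm in front of the bin's front wall. Height about 103 mm at rest, 33 mm fully pressed; the paddle tilts by 0.2 rad either way of level and moves less than 8 mm along the bin's x on the way. Moves with the lever.
- lock_bolt (a joint): travel of the brass lock bolt along the bin's front rim (its y axis), m: 0 locked (fully right, over the lid's keeper tongue), 0.030 fully unlocked (fully left). It stays where it is left; sliding it takes about 2 N. Locked, it stops the lid from rising.
- bolt_knob (a point): middle of the top of the bolt's upright black knob, 13 mm in diameter: 181 mm above the table, black head down to 169 mm, brass stem (10 mm) on down to the bolt, whose top is at 149 mm. 105 mm in front of the bin's origin, 12 mm in front of the lid's edge, 11 mm (locked) to 41 mm (unlocked) left of centre. Bolt guides, 149 mm high, stand 24 and 60 mm right and 50 mm left of it when locked.
- portion_cup: lidded tan paper portion cup, 56 mm in diameter, 32 mm high, standing in front of the bin on its left; origin at the centre of its underside. Bystander.
- scraper: bench scraper with a wooden handle, 115 x 157 x 29 mm, lying flat at the left; origin at the centre of its underside. Bystander.
- flour_shaker: steel flour shaker, 67 mm in diameter, 110 mm high, at the right; origin at the centre of its underside. Bystander.
- orange_mug: orange mug, 81 x 113 x 101 mm, at the right; origin at the centre of its underside. Bystander.
- notepad: red spiral notepad, 150 x 103 x 12 mm, lying at the left; origin at the centre of its underside. Bystander.

How it is judged:
By the outcome, as a careful person would: the job done as asked, in the order asked, and still so for the second after the job is handed in, with the robot touching nothing.
It also fails if it takes over 64 s, if anything falls off the work surface, if the arm or the gripper's body presses on something with over 40 N, if the wrist force passes 120 N, or if a joint passes its speed limit or range.

## Working session

There is one attempt and no reset: what is moved stays moved. The work goes in short steps, Python scripts to look and compute and a tool call to move; the robot and the scene stay as the last step left them, time stands still between calls to the robot, and variables do not carry over. Pictures are saved under pics/ and viewed, and the job is handed in when it is done.

Besides the shell and the picture viewer there is one more tool, called after ">>>" as name([rows], argument=value, ...), one row to a line, values as JSON. move_arm: Moves the arm, as the interface text tells. Its arguments: {"type":"object","properties":{"deltas":{"type":"array","items":{"type":"object","properties":{"dp":{"type":"array","items":{"type":"number"}},"rotation":{"type":"array","items":{"type":"number"}}}}},"jaw":{"type":"number"},"squeeze":{"type":"number"}},"required":["deltas"]}

```bash
ls; mkdir -p pics
python3 - <<'E'
from station import arm
import cv2,numpy as np
s=arm.get_state()
for k in s: print(k,s[k])
for n in("side","top"):
    f=arm.grab_frame(n); cv2.imwrite(f"pics/{n}0.png",f["pixels"][:,:,::-1]); np.savez(f"{n}0.npz",**f)
    print(n,f["fx"],f["cx"],f["cy"],f["cam_to_world"])
E
```

```text
pics
t 0.0
q [-9.50919614e-01  3.59369320e-01  1.10616240e-02 -3.55440181e-04
 -1.22408864e+00 -2.88078832e-01]
qd [-0.0001634  -0.00063286 -0.000122    0.00133326  0.0016393   0.00114234]
joint_efforts [-9.59420795e-04 -5.82715702e+01  2.93039507e+01  6.99655920e+00
  6.93778595e-03 -1.15162370e-04]
eef_pos [ 0.21968157 -0.63773668  0.22563429]
ee_rot [-1.56916731e+00  1.34256460e-04  3.31676943e-01]
force [0.44306457 0.35656594 0.04685627]
moment [ 0.00071241 -0.04372529 -0.01785491]
width 0.08766248415758084
side 514.4269963340048 309.54410089706204 247.47737991923682 [[-0.99802114  0.04327382 -0.04561993  0.67804232]
 [ 0.05909429  0.3975836  -0.91566104  1.54705443]
 [-0.02148641 -0.91654496 -0.39935408  0.79362418]
 [ 0.          0.          0.          1.        ]]
top 508.8551034319958 318.3972487228569 250.4347455869226 [[-0.00861171 -0.99494571  0.10004436  0.41628363]
 [-0.9999519   0.00903799  0.00380845  0.03129593]
 [-0.00469341 -0.10000675 -0.99497569  1.69031093]
 [ 0.          0.          0.          1.        ]]
```

View pics/side0.png

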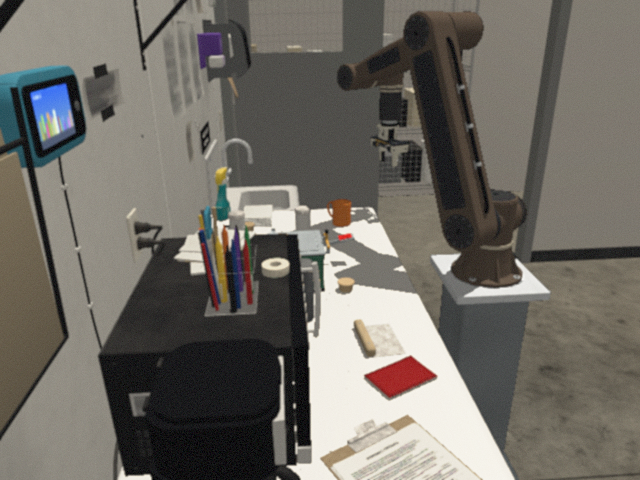

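View pics/top0.png

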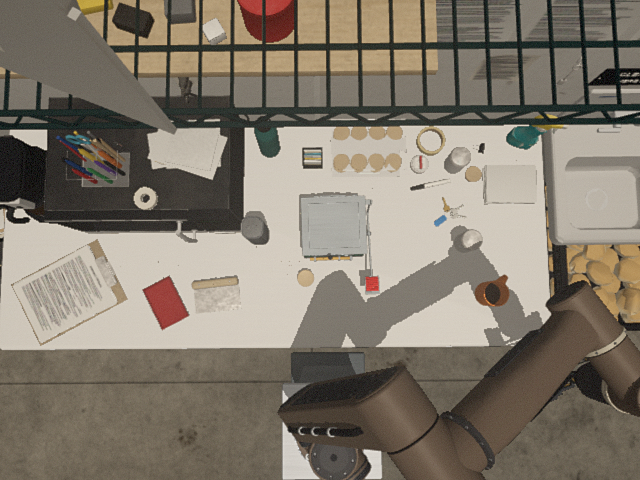

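The top view shows the bin lid at about (335,225), the brass bolt strip at about (327,258), the red paddle at (372,284) and the cup at (305,277). The shaker is at (468,238) and the mug at (492,291). In the side view the bin sits at about (315,250).

```bash
cat > h.py <<'E'
import numpy as np,cv2
def pts(f):
    z=f["z_map"].astype(float);v,u=np.mgrid[0:480,0:640]
    P=np.stack([(u-f["cx"])/f["fx"]*z,(v-f["cy"])/f["fy"]*z,z,np.ones_like(z)],-1)@np.array(f["cam_to_world"]).T
    return P[...,:3]
def ray(f,u,v,h):
    T=np.array(f["cam_to_world"]);d=T[:3,:3]@[(u-f["cx"])/f["fx"],(v-f["cy"])/f["fy"],1]
    return T[:3,3]+d*(h-T[2,3])/d[2]
E
python3 - <<'E'
from h import *
f=dict(np.load("top0.npz"));P=pts(f);im=f["pixels"]
cv2.imwrite("pics/topz.png",cv2.resize(im[180:300,280:400,::-1],(720,720),interpolation=cv2.INTER_NEAREST)[:600])
g=dict(np.load("side0.npz"))
cv2.imwrite("pics/sidez.png",cv2.resize(g["pixels"][220:310,280:380,::-1],(800,600),interpolation=cv2.INTER_NEAREST))
hsv=cv2.cvtColor(im,cv2.COLOR_RGB2HSV)
red=((hsv[...,0]<6)|(hsv[...,0]>174))&(hsv[...,1]>150)&(hsv[...,2]>80)
m=np.zeros_like(red);m[265:300,350:395]=red[265:300,350:395]
v,u=np.where(m);print("paddle",len(u),u.mean(),v.mean(),P[m].mean(0),P[m].min(0),P[m].max(0),ray(f,u.mean(),v.mean(),.103))
Z=P[...,2]
lid=np.zeros_like(red);lid[180:270,285:380]=True;lid&=(Z>.125)&(Z<.147)
c=max(cv2.findContours(lid.astype(np.uint8),0,2)[0],key=cv2.contourArea)
r=cv2.minAreaRect(c);print(r)
bp=cv2.boxPoints(r);q=np.array([ray(f,a,b,.139) for a,b in bp]);print(q)
E
```

```text
paddle 161 371.4968944099379 283.35403726708074 [ 0.47143425 -0.12713447  0.10221473] [ 0.45056189 -0.14492902  0.08960176] [ 0.49159339 -0.10938749  0.11103969] [ 0.47138342 -0.12705419  0.103     ]
((336.0, 227.0), (66.0, 70.0), 90.0)
[[ 0.74852698  0.08963379  0.139     ]
 [ 0.7464421  -0.12718671  0.139     ]
 [ 0.54142176 -0.12330214  0.139     ]
 [ 0.54334669  0.09069913  0.139     ]]
```

View pics/topz.png

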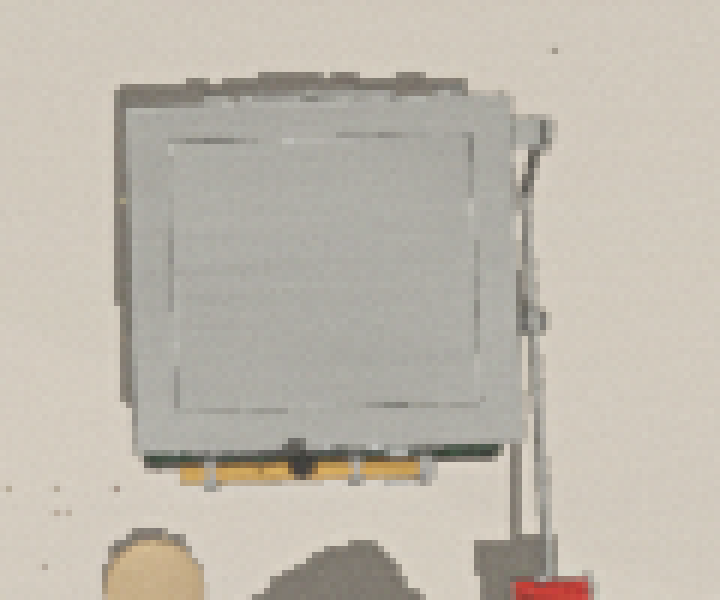

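View pics/sidez.png

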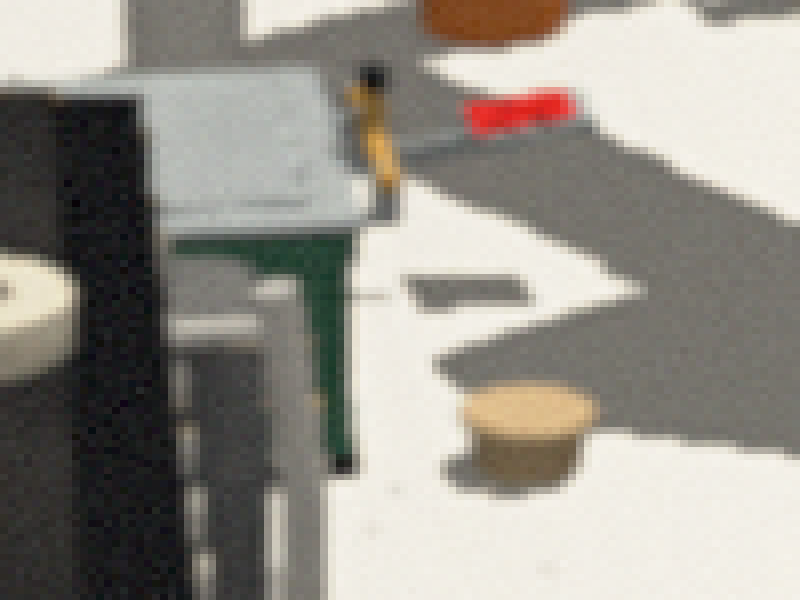

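The zoomed views show a dark knob at top-view pixel (330.5,257), with guides at about (315,258), (339.5,258) and (351,258). The lid corners are at about (301,196), (364.7,195.3), (366.5,253.3) and (302.6,255.5).

Run:
```python
from h import *
f=dict(np.load("top0.npz"));P=pts(f);im=f["pixels"];Z=P[...,2]
c=[ray(f,*p,.139) for p in [(301,196.2),(364.8,195.3),(366.4,253.4),(302.6,255.5)]]
for x in c: print(x)
c=np.array(c)
for a,b in((0,1),(3,2)): d=c[a]-c[b];print("yaw y",np.degrees(np.arctan2(-d[0],d[1])),np.hypot(*d[:2]))
for a,b in((0,3),(1,2)): d=c[a]-c[b];print("yaw x",np.degrees(np.arctan2(d[1],d[0])),np.hypot(*d[:2]))
# lid plane edges from rows/cols via depth
sub=np.zeros_like(Z,bool);sub[190:262,296:372]=True
lid=sub&(abs(Z-.139)<.006)
fr=[];lf=[];rt=[]
for u in range(310,360):
    v=np.where(lid[:,u])[0];fr.append(P[v.max(),u])
for v in range(200,248):
    u=np.where(lid[v])[0];lf.append(P[v,u.min()]);rt.append(P[v,u.max()])
fr,lf,rt=map(np.array,(fr,lf,rt))
print("front",np.degrees(np.arctan(np.polyfit(fr[:,1],fr[:,0],1)[0])),"L",np.degrees(np.arctan(np.polyfit(lf[:,0],lf[:,1],1)[0])),"R",np.degrees(np.arctan(np.polyfit(rt[:,0],rt[:,1],1)[0])))
print("knob",ray(f,330.5,257,.181))
for v in range(252,263):print(v,[("%.3f"%Z[v,u]) for u in range(324,342)])
dark=im.sum(2)<150
m=np.zeros_like(dark);m[252:262,325:337]=dark[252:262,325:337];v,u=np.where(m);print(u.mean(),v.mean(),len(u),ray(f,u.mean(),v.mean(),.175),P[m].max(0))
g=dict(np.load("side0.npz"));d=g["pixels"].sum(2)<120
m=np.zeros_like(d);m[226:236,322:332]=d[226:236,322:332];v,u=np.where(m);print(u.mean(),v.mean(),len(u),ray(g,u.mean(),v.mean(),.175),np.median(pts(g)[m],0))
```

```text
[0.74160049 0.08966975 0.139     ]
[ 0.74253594 -0.10792156  0.139     ]
[ 0.56181095 -0.10961332  0.139     ]
[0.55712218 0.08572847 0.139     ]
yaw y 0.27124936292121504 0.19759352632051147
yaw y 1.374999243488811 0.19539806104897328
yaw x 1.2239067800560737 0.18452041075786593
yaw x 0.5363291030942087 0.18073291056202803
front -3.7815147845939197 L 1.1055378961094438 R -2.9846709690950943
knob [0.54807522 0.00121496 0.181     ]
252 ['0.141', '0.136', '0.138', '0.137', '0.142', '0.137', '0.138', '0.134', '0.141', '0.138', '0.136', '0.131', '0.138', '0.138', '0.138', '0.137', '0.133', '0.135']
253 ['0.134', '0.134', '0.139', '0.140', '0.134', '0.134', '0.138', '0.140', '0.141', '0.138', '0.137', '0.140', '0.134', '0.137', '0.139', '0.139', '0.139', '0.132']
254 ['0.129', '0.137', '0.137', '0.132', '0.139', '0.137', '0.141', '0.135', '0.140', '0.132', '0.135', '0.129', '0.135', '0.132', '0.133', '0.132', '0.131', '0.134']
255 ['0.128', '0.124', '0.122', '0.114', '0.116', '0.123', '0.174', '0.111', '0.109', '0.107', '0.115', '0.112', '0.109', '0.109', '0.126', '0.120', '0.107', '0.098
[... 703 characters left out ...]
'0.003', '-0.000', '0.002', '-0.000', '-0.003', '-0.006', '-0.002', '-0.001', '0.000', '0.008', '-0.001', '0.134', '0.134', '0.114', '0.005']
261 ['-0.000', '-0.001', '-0.002', '-0.002', '-0.000', '0.007', '-0.003', '-0.001', '0.001', '-0.001', '0.001', '-0.009', '0.004', '0.001', '-0.006', '-0.002', '0.003', '0.000']
262 ['-0.002', '-0.005', '-0.001', '0.001', '0.009', '-0.007', '-0.000', '-0.005', '0.003', '-0.002', '-0.006', '0.002', '-0.000', '0.000', '-0.000', '-0.001', '-0.003', '-0.003']<stdin>:21: RuntimeWarning: Mean of empty slice.
  ret = ret.dtype.type(ret / rcount)
Traceback (most recent call last):
ValueError: zero-size array to reduction operation maximum which has no identity
```

```bash
cat > go.py <<'E'
import sys,numpy as np
from scipy.spatial.transform import Rotation as R
from station import arm
s=arm.get_state();p=np.array(s["eef_pos"]);A=R.from_euler("xyz",s["ee_rot"])
print("t %.2f"%s["t"],p.round(4),np.degrees(s["ee_rot"]).round(2),"F",np.round(s["force"],1),"w %.3f"%s["width"])
if len(sys.argv)>4:
    t=np.array(list(map(float,sys.argv[1:4])));B=R.from_euler("xyz",[-90,0,float(sys.argv[4])],degrees=True)
    print("mm total in tool axes",(A.inv().apply(t-p)*1e3).round(1),"in target tool axes",(B.inv().apply(t-p)*1e3).round(1),"rotvec deg",np.degrees((A.inv()*B).as_rotvec()).round(2))
E
python3 go.py .545 -.055 .225 1.5
python3 - <<'E'
from h import *
f=dict(np.load("top0.npz"));P=pts(f);im=f["pixels"]
h=cv2.cvtColor(im,cv2.COLOR_RGB2HSV)
m=(h[...,0]>12)&(h[...,0]<30)&(h[...,1]>120);b=np.zeros_like(m);b[250:266,300:365]=m[250:266,300:365]
v,u=np.where(b);Q=np.array([ray(f,a,c,.149) for a,c in zip(u,v)])
k=np.polyfit(Q[:,1],Q[:,0],1);print("bolt yaw",-np.degrees(np.arctan(k[0])),len(u),Q.min(0),Q.max(0),Q.mean(0))
g=dict(np.load("side0.npz"));d=g["pixels"].astype(int).sum(2)
print(d[224:238,320:336])
print([ray(g,327,y,.175).round(4) for y in (228,229,230,231)])
E
```

```text
t 0.10 [ 0.2197 -0.6378  0.2257] [-8.992e+01  1.000e-02  1.901e+01] F [-0.5 -0.1 -0.5] w 0.087
mm total in tool axes [497.3   1.3 445.1] in target tool axes [340.4   0.7 574.1] rotvec deg [-0.08 17.51 -0.02]
bolt yaw 0.9150295810084174 72 [ 0.54483789 -0.05560042  0.149     ] [0.55123971 0.06292123 0.149     ] [0.5481689  0.00651845 0.149     ]
[[338 325 337 338 336 338 336 339 349 338 345 327 308 266 230 214]
 [330 363 345 332 351 337 343 335 338 354 334 337 314 299 284 262]
 [343 342 343 349 338 334 336 347 343 349 352 340 327 330 313 295]
 [333 332 350 344 357 336 338 351 340 336 347 334 350 349 356 387]
 [338 334 351 343 338 333 313 329 358 339 354 349 383 458 485 546]
 [351 346 328 330 304 272 248 261 310 334 344 352 425 541 615 683]
 [373 360 346 341 293 187 138 185 249 321 340 336 375 450 542 652]
 [397 353 359 347 294 162  71 120 243 324 347 347 331 345 401 517]
 [410 341 346 389 328 197  63 116 250 306 343 347 338 334 337 393]
 [425 359 345 359 351 239 167 203 272 329 350 341 348 333 337 333]
 [482 375 308 317 342 273 227 250 322 336 344 342 336 343 333 341]
 [507 399 322 313 342 297 256 273 326 337 343 359 334 338 353 347]
 [529 455 379 339 344 302 255 273 322 344 351 337 359 338 334 344]
 [534 481 433 335 281 258 244 276 319 325 332 349 345 340 331 338]]
[array([ 0.5407, -0.0253,  0.175 ]), array([ 0.5415, -0.0164,  0.175 ]), array([ 0.5423, -0.0076,  0.175 ]), array([0.5431, 0.0012, 0.175 ])]
```

>>> move_arm([
  {"dp": [20, 0, 20], "rotation": [0, 6, 0]},
  {"dp": [25, 0, 30], "rotation": [0, 6, 0]},
  {"dp": [20, 0, 33], "rotation": [0, 5.5, 0]},
  {"dp": [20, 0, 33], "rotation": [0, 0, 0]},
  {"dp": [20, 0, 33], "rotation": [0, 0, 0]},
], jaw=255)

```text
t: 0.52
eef_pos: [0.3022, -0.4745, 0.2204]
ee_rot: [-1.564, 0.006, 0.002]
force: [0.9, 0.4, 1.5]
width: 0.06
```

```bash
python3 go.py .545 -.055 .225 1
```

```text
t 0.52 [ 0.3022 -0.4745  0.2204] [-89.63   0.37   0.14] F [0.9 0.4 1.5] w 0.060
mm total in tool axes [243.7  -3.5 419. ] in target tool axes [250.   -4.6 415.2] rotvec deg [-0.38 -0.86 -0.37]
```

>>> move_arm([
  {"dp": [20, -1, 34], "rotation": [0, -1, 0]},
  {"dp": [20, -1, 34], "rotation": [0, 0, 0]},
  {"dp": [20, -1, 34], "rotation": [0, 0, 0]},
  {"dp": [20, -1, 34], "rotation": [0, 0, 0]},
  {"dp": [20, -1, 34], "rotation": [0, 0, 0]},
])

```text
t: 0.93
eef_pos: [0.4008, -0.2937, 0.2244]
ee_rot: [-1.562, 0.008, 0.018]
force: [0.8, 0.1, -0.1]
width: 0.0266
```

>>> move_arm([
  {"dp": [20, 0, 34], "rotation": [0, 0, 0]},
  {"dp": [20, 0, 34], "rotation": [0, 0, 0]},
  {"dp": [20, 0, 34], "rotation": [0, 0, 0]},
  {"dp": [20, 0, 30], "rotation": [0, 0, 0]},
  {"dp": [10, 0, 15], "rotation": [0, 0, 0]},
])

```text
t: 1.35
eef_pos: [0.4909, -0.1337, 0.2254]
ee_rot: [-1.561, 0.007, 0.02]
force: [0.4, -0.6, -0.3]
width: 0.0004
```

```bash
python3 go.py .545 -.055 .225 1
```

```text
t 1.35 [ 0.4909 -0.1337  0.2254] [-89.46   0.39   1.17] F [ 0.4 -0.6 -0.3] w 0.000
mm total in tool axes [55.7  0.8 77.5] in target tool axes [55.4  0.4 77.7] rotvec deg [-0.54  0.17 -0.39]
```

>>> move_arm([
  {"dp": [18, 0, 25], "rotation": [-0.5, 0, -0.4]},
  {"dp": [18, 0, 25], "rotation": [0, 0, 0]},
  {"dp": [12, 0, 18], "rotation": [0, 0, 0]},
  {"dp": [7, 0, 8], "rotation": [0, 0, 0]},
  {"dp": [0, 0, 0], "rotation": [0, 0, 0]},
])

```text
t: 1.77
eef_pos: [0.5472, -0.0477, 0.2242]
ee_rot: [-1.57, 0.001, 0.026]
force: [0.2, -0.4, -0.2]
width: 0.0004
```

```bash
python3 go.py .545 -.055 .159 1
python3 - <<'E'
from h import *
from station import arm
for n in("side","top"):
    f=arm.grab_frame(n); np.savez(f"{n}1.npz",**f)
    a=f["pixels"][:,:,::-1]
    a=a[180:300,280:400] if n=="top" else a[200:300,270:390]
    cv2.imwrite(f"pics/{n}1.png",cv2.resize(a,None,fx=5,fy=5,interpolation=cv2.INTER_NEAREST))
E
```

```text
t 1.77 [ 0.5472 -0.0477  0.2242] [-8.996e+01  8.000e-02  1.500e+00] F [ 0.2 -0.4 -0.2] w 0.000
mm total in tool axes [-2.3 65.2 -7.2] in target tool axes [-2.3 65.2 -7.2] rotvec deg [-0.04  0.5  -0.08]
```

View pics/side1.png

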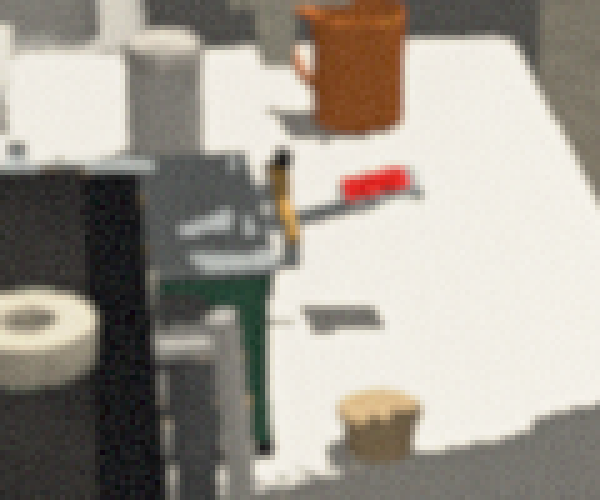

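View pics/top1.png

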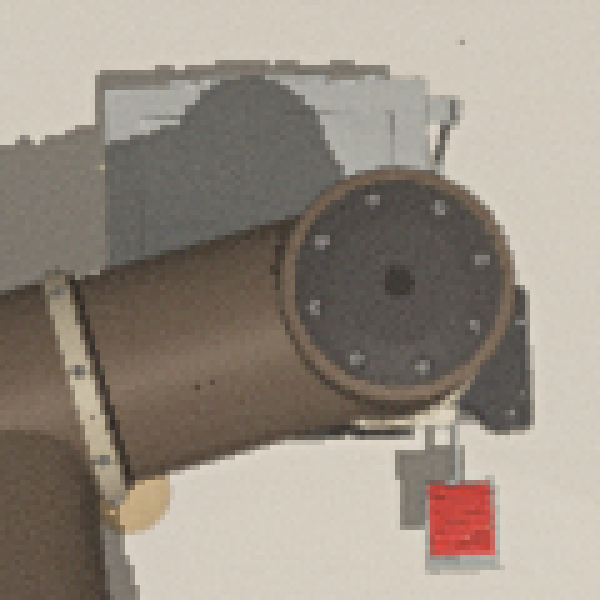

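Here the side crop shows the knob at (326,231), the paddle at (345,236) and no gripper. In the top crop the wrist hides the knob. I'll check the full side view.

Run:
```python
from h import *
f=dict(np.load("side1.npz"))
T=np.linalg.inv(f["cam_to_world"])
def pj(p):
    c=T@np.r_[p,1];return c[0]/c[2]*f["fx"]+f["cx"],c[1]/c[2]*f["fy"]+f["cy"]
print(pj([.547,-.048,.224]),pj([.546,.001,.181]))
cv2.imwrite("pics/side1f.png",f["pixels"][:,:,::-1])
```

```text
(np.float64(324.35252145929513), np.float64(211.7186995010168)) (np.float64(326.0854981278183), np.float64(229.2932641262612))
```

View pics/side1f.png

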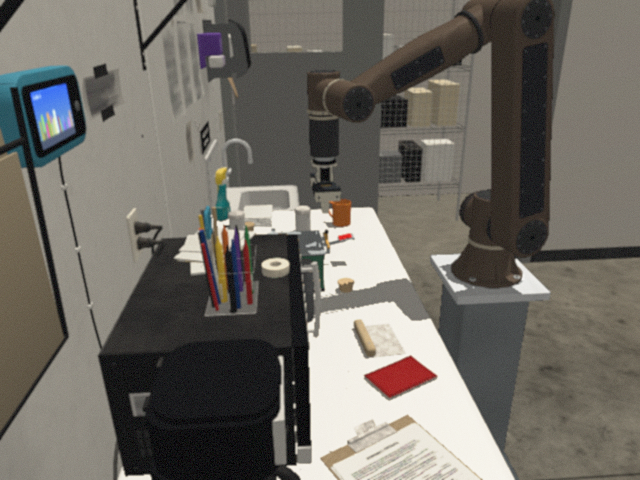

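Run:
```python
from h import *
f=dict(np.load("side1.npz"))
cv2.imwrite("pics/side1g.png",cv2.resize(f["pixels"][150:245,280:370,::-1],None,fx=6,fy=6,interpolation=cv2.INTER_NEAREST))
P=pts(f)
for v in range(190,216,2): print(v,P[v,316:334:4].round(3).tolist())
```

```text
190 [[0.58, 0.049, 0.33], [0.568, 0.051, 0.33], [0.555, 0.049, 0.329], [0.543, 0.05, 0.328], [0.53, 0.038, 0.324]]
192 [[0.58, 0.053, 0.324], [0.568, 0.049, 0.323], [0.555, 0.048, 0.322], [0.543, 0.046, 0.321], [0.53, 0.042, 0.319]]
194 [[0.58, 0.047, 0.316], [0.568, 0.051, 0.317], [0.555, 0.048, 0.315], [0.543, 0.042, 0.313], [0.531, 0.046, 0.314]]
196 [[0.58, 0.043, 0.309], [0.567, 0.04, 0.307], [0.555, 0.041, 0.307], [0.543, 0.042, 0.307], [0.53, 0.041, 0.306]]
198 [[0.58, 0.044, 0.302], [0.567, 0.036, 0.299], [0.555, 0.036, 0.299], [0.542, 0.039, 0.299], [0.53, 0.038, 0.298]]
200 [[0.58, 0.04, 0.295], [0.568, 0.046, 0.296], [0.555, 0.045, 0.295], [0.543, 0.046, 0.295], [0.53, 0.038, 0.292]]
202 [[0.463, -1.745, -0.31], [0.437, -1.736, -0.308], [0.55, -0.023, 0.266], [0.536, -0.037, 0.261], [0.477, -0.505, 0.103]]
204 [[0.465, -1.722, -0.317], [0.439, -1.714, -0.315], [0.549, -0.028, 0.257], [0.536, -0.03, 0.256], [0.476, -0.517, 0.09]]
206 [[0.463, -1.753, -0.341], [0.438, -1.73, -0.335], [0.549, -0.031, 0.25], [0.536, -0.03, 0.249], [0.477, -0.502, 0.086]]
208 [[0.466, -1.713, -0.342], [0.439, -1.711, -0.342], [0.549, -0.036, 0.241], [0.536, -0.03, 0.243], [0.477, -0.508, 0.075]]
210 [[0.532, -0.699, 0.002], [0.513, -0.703, -0.001], [0.549, -0.039, 0.233], [0.537, -0.03, 0.236], [0.477, -0.509, 0.066]]
212 [[0.534, -0.68, -0.002], [0.515, -0.682, -0.003], [0.55, -0.03, 0.23], [0.537, -0.03, 0.229], [0.477, -0.509, 0.057]]
214 [[0.535, -0.655, -0.002], [0.518, -0.639, 0.003], [0.5, -0.646, -0.001], [0.481, -0.647, -0.002], [0.476, -0.51, 0.047]]
```

View pics/side1g.png

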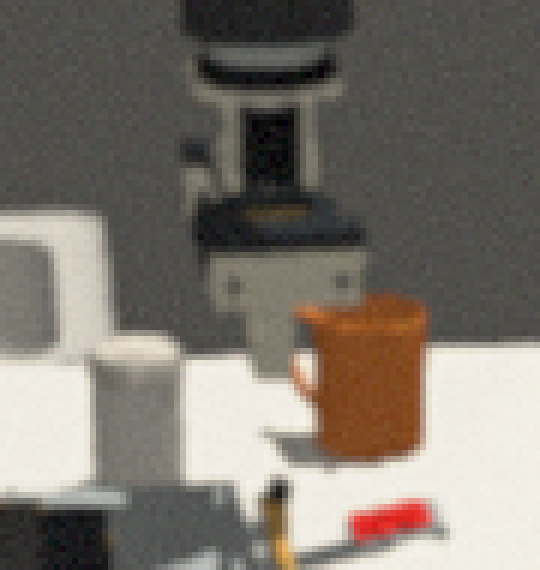

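The gripper is visible, with its tip at side pixel (325,213) and its left face at y ≈ -0.032. That leaves about 26 mm to the knob, so I'll descend and then push left.

>>> move_arm([
  {"dp": [-1, 20, 0], "rotation": [0, 0, 0]},
  {"dp": [-1, 20, 0], "rotation": [0, 0, 0]},
  {"dp": [-1, 15, 0], "rotation": [0, 0, 0]},
  {"dp": [0, 7, 0], "rotation": [0, 0, 0]},
  {"dp": [0, 2, 0], "rotation": [0, 0, 0]},
])

```text
t: 2.28
eef_pos: [0.5405, -0.0546, 0.1598]
ee_rot: [-1.57, -0.001, 0.02]
force: [-0.2, 0.2, -0.0]
width: 0.0004
```

>>> move_arm([
  {"dp": [0, 0, 5], "rotation": [0, 0, 0]},
  {"dp": [0, 0, 5], "rotation": [0, 0, 0]},
  {"dp": [0, 0, 5], "rotation": [0, 0, 0]},
  {"dp": [0, 0, 3], "rotation": [0, 0, 0]},
  {"dp": [0, 0, 3], "rotation": [0, 0, 0]},
])

```text
t: 2.7
eef_pos: [0.5405, -0.0338, 0.1625]
ee_rot: [-1.57, -0.003, 0.017]
force: [0.3, -0.0, -0.1]
width: 0.0003
```

>>> move_arm([
  {"dp": [2, 1, 4], "rotation": [0, 0, 0]},
  {"dp": [1, 1, 4], "rotation": [0, 0, 0]},
  {"dp": [0, 0, 4], "rotation": [0, 0, 0]},
  {"dp": [0, 0, 4], "rotation": [0, 0, 0]},
  {"dp": [0, 0, 4], "rotation": [0, 0, 0]},
])

```text
t: 3.12
eef_pos: [0.5442, -0.0112, 0.1617]
ee_rot: [-1.57, -0.005, 0.018]
force: [-1.2, -1.9, 0.7]
width: 0.0007
```

>>> move_arm([
  {"dp": [0, 0, 4], "rotation": [0, 0, 0]},
  {"dp": [0, 0, 4], "rotation": [0, 0, 0]},
  {"dp": [0, 0, 4], "rotation": [0, 0, 0]},
])

```text
t: 3.37
eef_pos: [0.5439, 0.0018, 0.1617]
ee_rot: [-1.571, -0.005, 0.019]
force: [0.3, -2.2, 0.7]
width: 0.0002
```

>>> move_arm([
  {"dp": [0, 0, 3], "rotation": [0, 0, 0]},
  {"dp": [0, 0, 2], "rotation": [0, 0, 0]},
  {"dp": [0, 0, 2], "rotation": [0, 0, 0]},
])

```text
t: 3.62
eef_pos: [0.5435, 0.0061, 0.1618]
ee_rot: [-1.577, -0.003, 0.02]
force: [5.6, -19.2, -2.9]
width: 0.0003
```

>>> move_arm([
  {"dp": [0, 0, 2], "rotation": [0, 0, 0]},
  {"dp": [0, 0, 2], "rotation": [0, 0, 0]},
])

```text
t: 3.78
eef_pos: [0.5436, 0.0058, 0.1619]
ee_rot: [-1.585, -0.002, 0.019]
force: [3.1, -12.0, -0.5]
width: 0.0004
```

The bolt is at its stop (19 N at y = 0.006). I'll back off, rise and move toward the paddle.

>>> move_arm([
  {"dp": [0, 0, -8], "rotation": [0.9, 0, 0]},
  {"dp": [0, 0, -15], "rotation": [0, 0, 0]},
  {"dp": [0, -15, -25], "rotation": [0, 0, 0]},
  {"dp": [-15, -10, -35], "rotation": [0, 0, 0]},
  {"dp": [-20, 0, -30], "rotation": [0, 0, 0]},
])

```text
t: 4.2
eef_pos: [0.5133, -0.1067, 0.1863]
ee_rot: [-1.569, -0.002, 0.026]
force: [0.6, -0.3, 0.2]
width: 0.0005
```

```bash
python3 go.py .470 -.127 .15 1
python3 - <<'E'
from h import *
from station import arm
for n,a,b in(("side",slice(190,290),slice(280,390)),("top",slice(180,300),slice(280,400))):
    f=arm.grab_frame(n); np.savez(f"{n}2.npz",**f)
    cv2.imwrite(f"pics/{n}2.png",cv2.resize(f["pixels"][a,b,::-1],None,fx=5,fy=5,interpolation=cv2.INTER_NEAREST))
E
```

```text
t 4.20 [ 0.5133 -0.1067  0.1863] [-89.9   -0.1    1.49] F [ 0.6 -0.3  0.2] w 0.001
mm total in tool axes [-43.9  36.2 -19.2] in target tool axes [-43.6  36.3 -19.5] rotvec deg [-0.1   0.49  0.1 ]
```

View pics/side2.png

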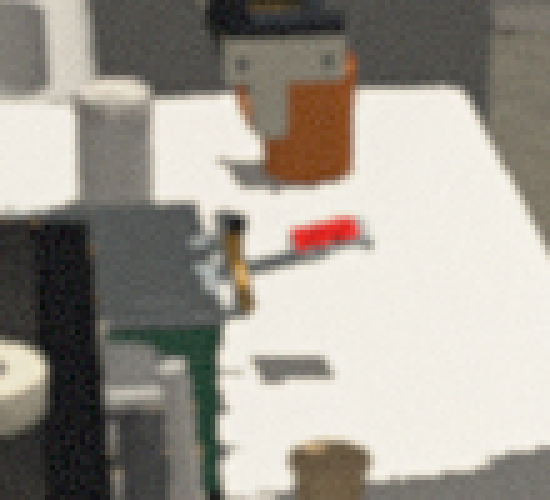

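View pics/top2.png

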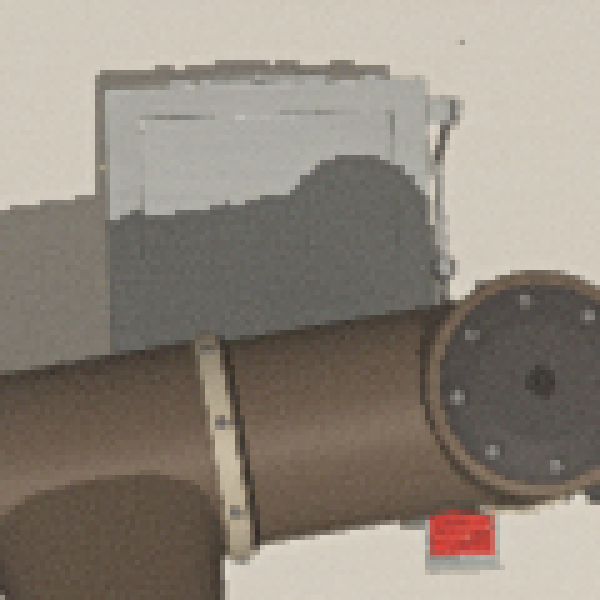

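The knob has moved to side pixel (326.5,234.5), which is about 30 mm left, so it is unlocked. The paddle is at (345,237) and the cup hasn't moved. I'll check how far the arm reaches in x against the lid's arc.

Run:
```python
from h import *
f=dict(np.load("top2.npz"));P=pts(f)
m=(P[...,2]>.2)&(P[...,2]<1.2)&(abs(P[...,1]+.03)<.25)&(P[...,0]>.2)&(P[...,0]<.8)
for lo in np.arange(.2,1.0,.1):
    k=m&(P[...,2]>=lo)&(P[...,2]<lo+.1)
    if k.sum()>5: print(lo,k.sum(),"x",P[k][:,0].min().round(3),P[k][:,0].max().round(3),"y",P[k][:,1].min().round(3),P[k][:,1].max().round(3))
```

```text
0.2 65 x 0.473 0.498 y -0.207 -0.178
0.5000000000000001 1278 x 0.408 0.551 y -0.138 0.151
0.6000000000000001 7245 x 0.239 0.558 y -0.158 0.148
0.7000000000000002 4417 x 0.2 0.349 y -0.019 0.101
0.8000000000000003 2157 x 0.787 0.8 y -0.161 0.22
0.9000000000000001 194 x 0.787 0.8 y -0.16 0.219
```

>>> move_arm([
  {"dp": [-15, 3, -8], "rotation": [0, 0, 0]},
  {"dp": [-15, 7, -7], "rotation": [0, 0, 0]},
  {"dp": [-12, 10, -4], "rotation": [0, 0, 0]},
  {"dp": [-2, 10, 0], "rotation": [0, 0, 0]},
  {"dp": [0, 5, 0], "rotation": [0, 0, 0]},
])

```text
t: 4.72
eef_pos: [0.4663, -0.1287, 0.1508]
ee_rot: [-1.566, -0.006, 0.018]
force: [-0.0, 0.9, 0.6]
width: 0.0001
```

>>> move_arm([
  {"dp": [2, 14, 1], "rotation": [-0.3, 0, 0]},
  {"dp": [2, 14, 1], "rotation": [0, 0, 0]},
  {"dp": [0, 8, 0], "rotation": [0, 0, 0]},
  {"dp": [0, 5, 0], "rotation": [0, 0, 0]},
  {"dp": [0, 5, 0], "rotation": [0, 0, 0]},
])

```text
t: 5.13
eef_pos: [0.4731, -0.1247, 0.1037]
ee_rot: [-1.571, -0.009, 0.019]
force: [-0.9, 0.9, 3.1]
width: 0.0
```

>>> move_arm([
  {"dp": [0, 5, 0], "rotation": [0, 0, 0]},
  {"dp": [0, 5, 0], "rotation": [0, 0, 0]},
  {"dp": [0, 5, 0], "rotation": [0, 0, 0]},
  {"dp": [0, 5, 0], "rotation": [0, 0, 0]},
])

```text
t: 5.47
eef_pos: [0.4714, -0.125, 0.084]
ee_rot: [-1.573, -0.004, 0.02]
force: [-2.8, 0.7, 5.7]
width: -0.0001
```

Contact is at about 103 mm as expected, with a force of 6 N. I'll keep pressing.

>>> move_arm([
  {"dp": [0, 5, 0], "rotation": [0, 0, 0]},
  {"dp": [0, 5, 0], "rotation": [0, 0, 0]},
  {"dp": [0, 5, 0], "rotation": [0, 0, 0]},
  {"dp": [0, 5, 0], "rotation": [0, 0, 0]},
  {"dp": [0, 5, 0], "rotation": [0, 0, 0]},
])

```text
t: 5.88
eef_pos: [0.4694, -0.1251, 0.0585]
ee_rot: [-1.573, -0.001, 0.02]
force: [-2.5, -0.8, 2.8]
width: 0.0005
```

>>> move_arm([
  {"dp": [0, 5, 0], "rotation": [0, 0, 0]},
  {"dp": [0, 5, 0], "rotation": [0, 0, 0]},
  {"dp": [0, 4, 0], "rotation": [0, 0, 0]},
  {"dp": [0, 3, 0], "rotation": [0, 0, 0]},
])

```text
t: 6.22
eef_pos: [0.4701, -0.1251, 0.0393]
ee_rot: [-1.573, -0.001, 0.02]
force: [-0.6, 1.1, 2.7]
width: 0.0003
```

>>> move_arm([
  {"dp": [0, 3, 0], "rotation": [0, 0, 0]},
  {"dp": [0, 3, 0], "rotation": [0, 0, 0]},
  {"dp": [0, 2, 0], "rotation": [0, 0, 0]},
])

```text
t: 6.47
eef_pos: [0.471, -0.1253, 0.0341]
ee_rot: [-1.574, -0.002, 0.023]
force: [-19.6, 10.3, 53.0]
width: 0.0001
```

```bash
python3 go.py
python3 - <<'E'
from h import *
from station import arm
for n,a,b in(("side",slice(190,290),slice(270,390)),("top",slice(150,300),slice(280,400))):
    f=arm.grab_frame(n); np.savez(f"{n}3.npz",**f)
    cv2.imwrite(f"pics/{n}3.png",cv2.resize(f["pixels"][a,b,::-1],None,fx=4,fy=4,interpolation=cv2.INTER_NEAREST))
P=pts(f)
m=(P[...,0]>.55)&(P[...,0]<.78)&(P[...,1]<.07)&(P[...,1]>-.1)&(P[...,2]>.1)&(P[...,2]<.4)
Q=P[m];c=Q.mean(0);w,V=np.linalg.eigh(np.cov(Q.T));print("lid n",V[:,0],"zmax",Q[:,2].max(),Q[:,0].min(),np.percentile(Q,[5,95],axis=0))
E
```

```text
t 6.47 [ 0.471  -0.1253  0.0341] [-90.2  -0.1   1.3] F [-19.6  10.3  53. ] w 0.000
lid n [ 0.70314514  0.33973213 -0.62463508] zmax 0.32072238222451666 0.5501934173263103 [[ 0.55993342 -0.09684665  0.11768591]
 [ 0.73869609  0.06027369  0.30222377]]
```

View pics/side3.png

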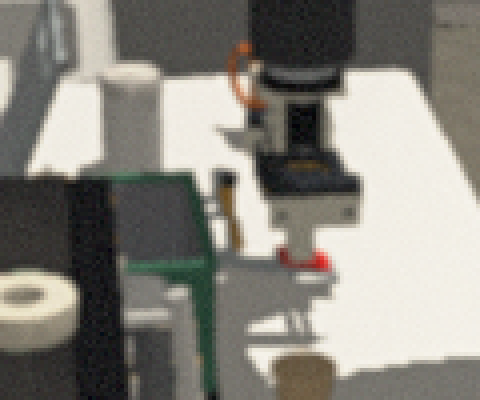

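View pics/top3.png

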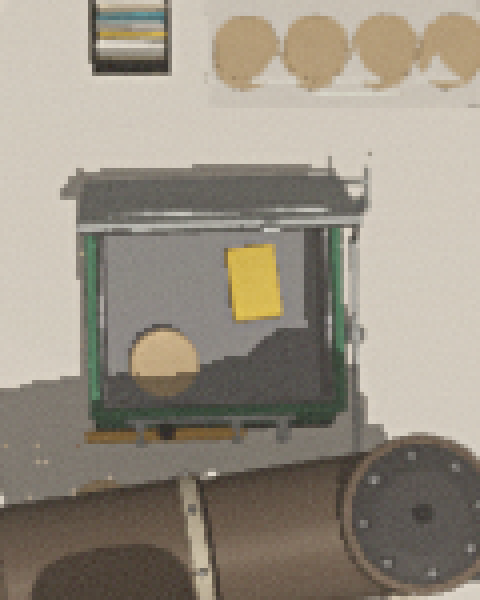

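The lid stands wide open, with its front edge at about 0.30 m and the lever at its stop. I'll ease the force and hold.

>>> move_arm([
  {"dp": [0, -0.5, 0], "rotation": [0, 0, 0]},
  {"dp": [0, 0, 0], "rotation": [0, 0, 0]},
])

```text
t: 6.73
eef_pos: [0.4712, -0.1251, 0.0368]
ee_rot: [-1.574, -0.004, 0.023]
force: [-0.9, 0.3, 0.5]
width: 0.0004
```

>>> move_arm([
  {"dp": [0, 0.4, 0], "rotation": [0, 0, 0]},
  {"dp": [0, 0.4, 0], "rotation": [0, 0, 0]},
  {"dp": [0, 0.4, 0], "rotation": [0, 0, 0]},
  {"dp": [0, 0.4, 0], "rotation": [0, 0, 0]},
  {"dp": [0, 0.4, 0], "rotation": [0, 0, 0]},
])

```text
t: 7.15
eef_pos: [0.4716, -0.1252, 0.0352]
ee_rot: [-1.574, -0.005, 0.024]
force: [-7.1, 2.8, 16.0]
width: 0.0005
```

>>> move_arm([
  {"dp": [0, 0.4, 0], "rotation": [0, 0, 0]},
  {"dp": [0, 0.4, 0], "rotation": [0, 0, 0]},
  {"dp": [0, 0.4, 0], "rotation": [0, 0, 0]},
  {"dp": [0, 0.4, 0], "rotation": [0, 0, 0]},
  {"dp": [0, 0.4, 0], "rotation": [0, 0, 0]},
])

```text
t: 7.57
eef_pos: [0.4716, -0.1252, 0.0354]
ee_rot: [-1.575, -0.004, 0.025]
force: [-5.4, 2.2, 12.7]
width: 0.0004
```

>>> move_arm([
  {"dp": [0, 0.4, 0], "rotation": [0, 0, 0]},
  {"dp": [0, 0.4, 0], "rotation": [0, 0, 0]},
  {"dp": [0, 0.4, 0], "rotation": [0, 0, 0]},
  {"dp": [0, 0.4, 0], "rotation": [0, 0, 0]},
  {"dp": [0, 0.4, 0], "rotation": [0, 0, 0]},
])

```text
t: 7.98
eef_pos: [0.4716, -0.1252, 0.0353]
ee_rot: [-1.576, -0.003, 0.027]
force: [-5.4, 2.7, 13.4]
width: 0.0005
```

>>> move_arm([
  {"dp": [0, 0.4, 0], "rotation": [0, 0, 0]},
  {"dp": [0, 0.4, 0], "rotation": [0, 0, 0]},
  {"dp": [0, 0.4, 0], "rotation": [0, 0, 0]},
  {"dp": [0, 0.4, 0], "rotation": [0, 0, 0]},
  {"dp": [0, 0.4, 0], "rotation": [0, 0, 0]},
])

```text
t: 8.4
eef_pos: [0.4717, -0.1252, 0.0354]
ee_rot: [-1.577, -0.002, 0.028]
force: [-5.8, 2.9, 13.5]
width: 0.0005
```

>>> move_arm([
  {"dp": [0, 0.4, 0], "rotation": [0, 0, 0]},
  {"dp": [0, 0.4, 0], "rotation": [0, 0, 0]},
  {"dp": [0, 0.4, 0], "rotation": [0, 0, 0]},
  {"dp": [0, 0.4, 0], "rotation": [0, 0, 0]},
  {"dp": [0, 0.4, 0], "rotation": [0, 0, 0]},
])

```text
t: 8.82
eef_pos: [0.4717, -0.1252, 0.0354]
ee_rot: [-1.578, -0.001, 0.03]
force: [-6.4, 2.4, 13.6]
width: 0.0005
```

>>> move_arm([
  {"dp": [0, 0.4, 0], "rotation": [0, 0, 0]},
  {"dp": [0, 0.4, 0], "rotation": [0, 0, 0]},
  {"dp": [0, 0.4, 0], "rotation": [0, 0, 0]},
  {"dp": [0, 0.4, 0], "rotation": [0, 0, 0]},
  {"dp": [0, 0.4, 0], "rotation": [0, 0, 0]},
])

```text
t: 9.23
eef_pos: [0.4716, -0.1252, 0.0354]
ee_rot: [-1.578, -0.0, 0.031]
force: [-5.6, 1.8, 12.5]
width: 0.0001
```

>>> move_arm([
  {"dp": [0, 0.4, 0], "rotation": [0, 0, 0]},
  {"dp": [0, 0.4, 0], "rotation": [0, 0, 0]},
  {"dp": [0, 0.4, 0], "rotation": [0, 0, 0]},
  {"dp": [0, 0.4, 0], "rotation": [0, 0, 0]},
  {"dp": [0, 0.4, 0], "rotation": [0, 0, 0]},
])

```text
t: 9.65
eef_pos: [0.4716, -0.1252, 0.0354]
ee_rot: [-1.579, 0.001, 0.033]
force: [-6.2, 1.7, 12.5]
width: 0.0004
```

>>> move_arm([
  {"dp": [0, 0.4, 0], "rotation": [0, 0, 0]},
  {"dp": [0, 0.4, 0], "rotation": [0, 0, 0]},
  {"dp": [0, 0.4, 0], "rotation": [0, 0, 0]},
  {"dp": [0, 0.4, 0], "rotation": [0, 0, 0]},
  {"dp": [0, 0.4, 0], "rotation": [0, 0, 0]},
])

```text
t: 10.07
eef_pos: [0.4716, -0.1252, 0.0354]
ee_rot: [-1.58, 0.002, 0.034]
force: [-5.8, 1.8, 12.5]
width: 0.0004
```

>>> move_arm([
  {"dp": [0, 0.4, 0], "rotation": [0, 0, 0]},
  {"dp": [0, 0.4, 0], "rotation": [0, 0, 0]},
  {"dp": [0, 0.4, 0], "rotation": [0, 0, 0]},
  {"dp": [0, 0.4, 0], "rotation": [0.5, 0, 0]},
])

```text
t: 10.4
eef_pos: [0.4716, -0.1252, 0.0354]
ee_rot: [-1.572, 0.002, 0.036]
force: [-6.4, 0.4, 11.9]
width: 0.0003
```

>>> move_arm([
  {"dp": [0, -0.5, 0], "rotation": [0, 0, 0]},
  {"dp": [0, -1.5, 0], "rotation": [0, 0, 0]},
  {"dp": [0, -2, 0], "rotation": [0, 0, 0]},
  {"dp": [0, -2, 0], "rotation": [0, 0, 0]},
  {"dp": [0, -2, 0], "rotation": [0, 0, 0]},
])

```text
t: 10.82
eef_pos: [0.4713, -0.1253, 0.0426]
ee_rot: [-1.572, 0.005, 0.036]
force: [-1.7, 0.0, 1.6]
width: 0.0001
```

>>> move_arm([
  {"dp": [0, -2, 0], "rotation": [0, 0, 0]},
  {"dp": [0, -2, 0], "rotation": [0, 0, 0]},
  {"dp": [0, -2, 0], "rotation": [0, 0, 0]},
  {"dp": [0, -2, 0], "rotation": [0, 0, 0]},
  {"dp": [0, -2, 0], "rotation": [0, 0, 0]},
])

```text
t: 11.23
eef_pos: [0.4708, -0.1253, 0.0534]
ee_rot: [-1.572, 0.006, 0.036]
force: [-1.6, 0.6, 2.0]
width: 0.0001
```

>>> move_arm([
  {"dp": [0, -2, 0], "rotation": [0, 0, 0]},
  {"dp": [0, -2, 0], "rotation": [0, 0, 0]},
  {"dp": [0, -2, 0], "rotation": [0, 0, 0]},
  {"dp": [0, -2, 0], "rotation": [0, 0, 0]},
  {"dp": [0, -2, 0], "rotation": [0, 0, 0]},
])

```text
t: 11.65
eef_pos: [0.4711, -0.1253, 0.065]
ee_rot: [-1.572, 0.005, 0.036]
force: [-1.7, 0.8, 3.9]
width: 0.0006
```

The finger is still in contact (2 to 4 N) and the lever is rising at 27 mm/s. I'll continue, slower near the end.

>>> move_arm([
  {"dp": [0, -2, 0], "rotation": [0, 0, 0]},
  {"dp": [0, -2, 0], "rotation": [0, 0, 0]},
  {"dp": [0, -2, 0], "rotation": [0, 0, 0]},
  {"dp": [0, -2, 0], "rotation": [0, 0, 0]},
  {"dp": [0, -2, 0], "rotation": [0, 0, 0]},
])

```text
t: 12.07
eef_pos: [0.4722, -0.1252, 0.0767]
ee_rot: [-1.572, 0.003, 0.036]
force: [-1.5, -0.3, 2.9]
width: 0.0006
```

>>> move_arm([
  {"dp": [0, -1.5, 0], "rotation": [0, 0, 0]},
  {"dp": [0, -1.5, 0], "rotation": [0, 0, 0]},
  {"dp": [0, -1.5, 0], "rotation": [0, 0, 0]},
  {"dp": [0, -1.5, 0], "rotation": [0, 0, 0]},
  {"dp": [0, -1.5, 0], "rotation": [0, 0, 0]},
])

```text
t: 12.48
eef_pos: [0.4736, -0.1252, 0.0858]
ee_rot: [-1.573, 0.001, 0.037]
force: [-0.4, -0.3, 3.5]
width: 0.0009
```

>>> move_arm([
  {"dp": [0, -1, 0], "rotation": [0, 0, 0]},
  {"dp": [0, -1, 0], "rotation": [0, 0, 0]},
  {"dp": [0, -1, 0], "rotation": [0, 0, 0]},
  {"dp": [0, -1, 0], "rotation": [0, 0, 0]},
  {"dp": [0, -1, 0], "rotation": [0, 0, 0]},
])

```text
t: 12.9
eef_pos: [0.4748, -0.1252, 0.092]
ee_rot: [-1.573, -0.002, 0.037]
force: [-0.5, 0.7, 4.6]
width: 0.0004
```

>>> move_arm([
  {"dp": [0, -1, 0], "rotation": [0, 0, 0]},
  {"dp": [0, -1, 0], "rotation": [0, 0, 0]},
  {"dp": [0, -1, 0], "rotation": [0, 0, 0]},
  {"dp": [0, -1, 0], "rotation": [0, 0, 0]},
  {"dp": [0, -1, 0], "rotation": [0, 0, 0]},
])

```text
t: 13.32
eef_pos: [0.4763, -0.1251, 0.0982]
ee_rot: [-1.573, -0.004, 0.038]
force: [1.4, 0.8, 5.2]
width: 0.0002
```

>>> move_arm([
  {"dp": [0, -1, 0], "rotation": [0, 0, 0]},
  {"dp": [0, -1, 0], "rotation": [0, 0, 0]},
  {"dp": [0, -1, 0], "rotation": [0, 0, 0]},
  {"dp": [0, -1, 0], "rotation": [0, 0, 0]},
  {"dp": [0, -1, 0], "rotation": [0, 0, 0]},
])

```text
t: 13.73
eef_pos: [0.4771, -0.125, 0.1039]
ee_rot: [-1.573, -0.006, 0.038]
force: [0.1, -0.1, 0.1]
width: 0.0004
```

>>> move_arm([
  {"dp": [0, -1, 0], "rotation": [0, 0, 0]},
  {"dp": [0, -1, 0], "rotation": [0, 0, 0]},
  {"dp": [0, -1, 0], "rotation": [0, 0, 0]},
  {"dp": [0, -1, 0], "rotation": [0, 0, 0]},
  {"dp": [0, -1, 0], "rotation": [0, 0, 0]},
])

```text
t: 14.15
eef_pos: [0.4748, -0.1249, 0.1075]
ee_rot: [-1.572, -0.001, 0.037]
force: [0.0, -0.2, -1.3]
width: 0.0004
```

>>> move_arm([
  {"dp": [0, -2, 0], "rotation": [0, 0, 0]},
  {"dp": [0, -2, 0], "rotation": [0, 0, 0]},
  {"dp": [0, -3, 0], "rotation": [0, 0, 0]},
])

```text
t: 14.4
eef_pos: [0.4743, -0.1249, 0.1145]
ee_rot: [-1.572, -0.0, 0.037]
force: [-0.4, 0.4, -0.0]
width: 0.0004
```

>>> move_arm([
  {"dp": [0, -20, 0], "rotation": [0, 0, 0]},
  {"dp": [0, -35, 0], "rotation": [0, 0, 0]},
  {"dp": [0, -35, 5], "rotation": [0, 0, 0]},
  {"dp": [10, -20, 25], "rotation": [0, 0, 0]},
  {"dp": [10, 0, 30], "rotation": [0, 0, 0]},
])

```text
t: 14.82
eef_pos: [0.4897, -0.0662, 0.2294]
ee_rot: [-1.573, 0.005, 0.031]
force: [1.1, -0.1, -1.0]
width: 0.0003
```

```bash
python3 go.py .546 .078 .225 1
python3 - <<'E'
from h import *
from station import arm
for n,a,b in(("side",slice(190,290),slice(270,390)),("top",slice(150,300),slice(280,400))):
    f=arm.grab_frame(n); np.savez(f"{n}4.npz",**f)
    cv2.imwrite(f"pics/{n}4.png",cv2.resize(f["pixels"][a,b,::-1],None,fx=4,fy=4,interpolation=cv2.INTER_NEAREST))
P=pts(f)
m=np.zeros((480,640),bool);m[200:225,306:360]=True
print("lid z",np.median(P[m][:,2]))
E
```

```text
t 14.82 [ 0.4897 -0.0662  0.2294] [-90.1    0.26   1.8 ] F [ 1.1 -0.1 -1. ] w 0.000
mm total in tool axes [ 60.8   3.8 142.4] in target tool axes [ 58.8   4.4 143.2] rotvec deg [ 0.1   0.8  -0.26]
lid z 0.1390782063311946
```

View pics/side4.png

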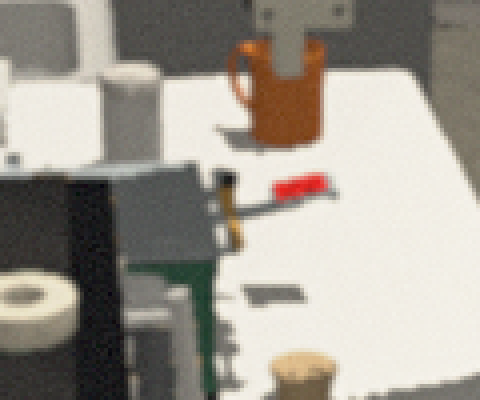

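View pics/top4.png

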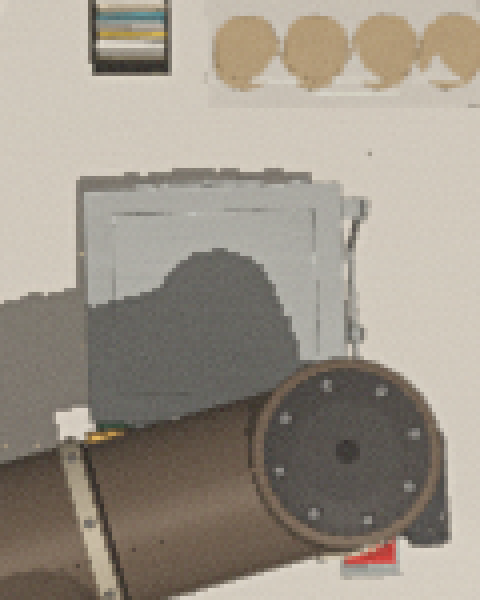

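The lid is shut at z = 0.139 with the paddle up, and the knob is still left at side pixel (326.5,234.5). Before going to its left I'll check the clearance to the black oven.

Run:
```python
from h import *
f=dict(np.load("top0.npz"));P=pts(f)
for y0 in np.arange(.08,.30,.02):
    m=(P[...,1]>=y0)&(P[...,1]<y0+.02)&(P[...,0]>.45)&(P[...,0]<.68)&(P[...,2]<.6)
    if m.any(): print(y0.round(2),m.sum(),"z max %.3f 95%% %.3f"%(P[m][:,2].max(),np.percentile(P[m][:,2],95)))
```

```text
0.08 409 z max 0.147 95% 0.140
0.1 402 z max 0.034 95% 0.022
0.12 412 z max 0.011 95% 0.006
0.14 411 z max 0.012 95% 0.007
0.16 414 z max 0.010 95% 0.007
0.18 398 z max 0.012 95% 0.006
0.2 548 z max 0.187 95% 0.178
0.22 482 z max 0.185 95% 0.180
0.24 452 z max 0.187 95% 0.180
0.26 351 z max 0.181 95% 0.176
0.28 591 z max 0.296 95% 0.287
```

>>> move_arm([
  {"dp": [12, 0, 30], "rotation": [0, 0.7, 0]},
  {"dp": [12, 0, 30], "rotation": [0, 0, 0]},
  {"dp": [12, 0, 30], "rotation": [0, 0, 0]},
  {"dp": [10, 1, 20], "rotation": [0, 0, 0]},
  {"dp": [5, 1, 10], "rotation": [0, 0, 0]},
])

```text
t: 15.33
eef_pos: [0.5372, 0.0608, 0.2254]
ee_rot: [-1.571, 0.006, 0.021]
force: [-0.1, -0.8, 0.4]
width: 0.0006
```

>>> move_arm([
  {"dp": [0, 0, 6], "rotation": [0, 0, 0]},
  {"dp": [0, 0, 0], "rotation": [0, 0, 0]},
])

```text
t: 15.5
eef_pos: [0.5372, 0.0684, 0.2245]
ee_rot: [-1.572, 0.008, 0.023]
force: [-1.0, 0.6, 0.7]
width: 0.0001
```

```bash
python3 go.py .545 .078 .161 1
```

```text
t 15.50 [0.5372 0.0684 0.2245] [-90.06   0.45   1.3 ] F [-1.   0.6  0.7] w 0.000
mm total in tool axes [ 8.5 63.4  9.5] in target tool axes [ 7.9 63.5  9.5] rotvec deg [ 0.06  0.3  -0.45]
```

>>> move_arm([
  {"dp": [8, 1, 12], "rotation": [0, 0, -0.4]},
  {"dp": [3, 15, 3], "rotation": [0, 0, 0]},
  {"dp": [0, 20, 0], "rotation": [0, 0, 0]},
  {"dp": [0, 15, 0], "rotation": [0, 0, 0]},
  {"dp": [0, 7, 0], "rotation": [0, 0, 0]},
])

```text
t: 15.92
eef_pos: [0.549, 0.0817, 0.1671]
ee_rot: [-1.57, -0.005, 0.02]
force: [0.4, -0.7, 0.3]
width: 0.0004
```

```bash
python3 go.py .545 .078 .161 1
```

```text
t 15.92 [0.549  0.0817 0.1671] [-89.97  -0.27   1.15] F [ 0.4 -0.7  0.3] w 0.000
mm total in tool axes [-4.1  6.1 -3.6] in target tool axes [-4.   6.1 -3.6] rotvec deg [-0.03  0.15  0.27]
```

>>> move_arm([
  {"dp": [-3, 4, -2], "rotation": [0, 0, 0]},
  {"dp": [-2, 1, -4], "rotation": [0, 0, 0]},
  {"dp": [0, 0, -4], "rotation": [0, 0, 0]},
  {"dp": [0, 0, -4], "rotation": [0, 0, 0]},
  {"dp": [0, 0, -4], "rotation": [0, 0, 0]},
])

```text
t: 16.33
eef_pos: [0.5433, 0.0604, 0.1622]
ee_rot: [-1.571, -0.004, 0.019]
force: [0.0, -0.1, -0.4]
width: 0.0002
```

>>> move_arm([
  {"dp": [0, 0, -4], "rotation": [0, 0, 0]},
  {"dp": [0, 0, -4], "rotation": [0, 0, 0]},
  {"dp": [0, 0, -4], "rotation": [0, 0, 0]},
  {"dp": [0, 0, -4], "rotation": [0, 0, 0]},
  {"dp": [0, 0, -4], "rotation": [0, 0, 0]},
])

```text
t: 16.75
eef_pos: [0.5446, 0.0385, 0.1641]
ee_rot: [-1.569, -0.007, 0.018]
force: [0.0, 1.6, -1.3]
width: 0.0006
```

>>> move_arm([
  {"dp": [0, 0, -3], "rotation": [0, 0, 0]},
  {"dp": [0, 0, -3], "rotation": [0, 0, 0]},
  {"dp": [0, 0, -3], "rotation": [0, 0, 0]},
  {"dp": [0, 0, -3], "rotation": [0, 0, 0]},
])

```text
t: 17.08
eef_pos: [0.5449, 0.0254, 0.164]
ee_rot: [-1.568, -0.007, 0.018]
force: [-0.8, 1.3, -1.4]
width: 0.0008
```

>>> move_arm([
  {"dp": [0, 0, -3], "rotation": [0, 0, 0]},
  {"dp": [0, 0, -2], "rotation": [0, 0, 0]},
  {"dp": [0, 0, -2], "rotation": [0, 0, 0]},
])

```text
t: 17.33
eef_pos: [0.5454, 0.0195, 0.1641]
ee_rot: [-1.565, -0.009, 0.018]
force: [-5.7, 19.9, 5.6]
width: 0.0006
```

>>> move_arm([
  {"dp": [0, 0, -2], "rotation": [0, 0, 0]},
  {"dp": [0, 0, -2], "rotation": [0, 0, 0]},
])

```text
t: 17.5
eef_pos: [0.5453, 0.0198, 0.1642]
ee_rot: [-1.558, -0.01, 0.017]
force: [-4.5, 13.2, 2.7]
width: 0.0004
```

The bolt is at the right stop. I'll back off and retreat well clear.

>>> move_arm([
  {"dp": [0, 0, 8], "rotation": [0, 0, 0]},
  {"dp": [0, 0, 12], "rotation": [0, 0, 0]},
  {"dp": [0, -15, 5], "rotation": [0, 0, 0]},
  {"dp": [-5, -30, 0], "rotation": [0, 0, 0]},
  {"dp": [-20, -35, 0], "rotation": [0, 0, 0]},
])

```text
t: 17.92
eef_pos: [0.5173, 0.0448, 0.2391]
ee_rot: [-1.564, 0.003, 0.016]
force: [0.4, 0.9, 1.0]
width: 0.0005
```

>>> move_arm([
  {"dp": [-30, -20, 0], "rotation": [0, 0, 0]},
  {"dp": [-35, -10, 0], "rotation": [0, 0, 0]},
  {"dp": [-30, 0, 0], "rotation": [0, 0, 0]},
  {"dp": [-10, 0, 0], "rotation": [0, 0, 0]},
  {"dp": [0, 0, 0], "rotation": [0, 0, 0]},
])

```text
t: 18.33
eef_pos: [0.4107, 0.0438, 0.2781]
ee_rot: [-1.565, -0.009, 0.017]
force: [0.2, 0.2, 1.0]
width: 0.0007
```

```bash
python3 go.py
python3 - <<'E'
from h import *
from station import arm
for n,a,b in(("side",slice(200,420),slice(270,450)),("top",slice(180,340),slice(130,520))):
    f=arm.grab_frame(n); np.savez(f"{n}5.npz",**f)
    k=3 if n=="side" else 2
    cv2.imwrite(f"pics/{n}5.png",cv2.resize(f["pixels"][a,b,::-1],None,fx=k if k==2 else 2.7,fy=k if k==2 else 2.7,interpolation=cv2.INTER_NEAREST))
    o=dict(np.load(f"{n}0.npz"));
    d=f["pixels"].astype(int).sum(2)
    if n=="side":
        print(d[228:238,322:332])
        Z=o["pixels"].astype(int).sum(2);print(Z[228:238,322:332])
P=pts(f);m=np.zeros((480,640),bool);m[200:225,306:360]=True;print("lid z",np.median(P[m][:,2]))
E
```

```text
t 18.33 [0.4107 0.0438 0.2781] [-89.66  -0.51   0.95] F [0.2 0.2 1. ] w 0.001
[[704 701 691 675 668 678 669 679 676 681]
 [711 688 620 480 428 490 643 702 716 714]
 [712 683 519 285 176 306 534 692 711 703]
 [694 656 446 201  78 259 511 678 710 702]
 [646 528 383 211 135 315 569 705 706 705]
 [583 450 345 245 205 415 648 702 709 703]
 [589 430 343 285 269 440 672 714 710 705]
 [596 436 349 285 267 459 673 708 705 697]
 [557 413 357 279 270 469 669 709 707 705]
 [483 390 307 261 267 445 669 707 707 700]]
[[351 343 338 333 313 329 358 339 354 349]
 [328 330 304 272 248 261 310 334 344 352]
 [346 341 293 187 138 185 249 321 340 336]
 [359 347 294 162  71 120 243 324 347 347]
 [346 389 328 197  63 116 250 306 343 347]
 [345 359 351 239 167 203 272 329 350 341]
 [308 317 342 273 227 250 322 336 344 342]
 [322 313 342 297 256 273 326 337 343 359]
 [379 339 344 302 255 273 322 344 351 337]
 [433 335 281 258 244 276 319 325 332 349]]
lid z 0.1390905622498032
```

View pics/side5.png

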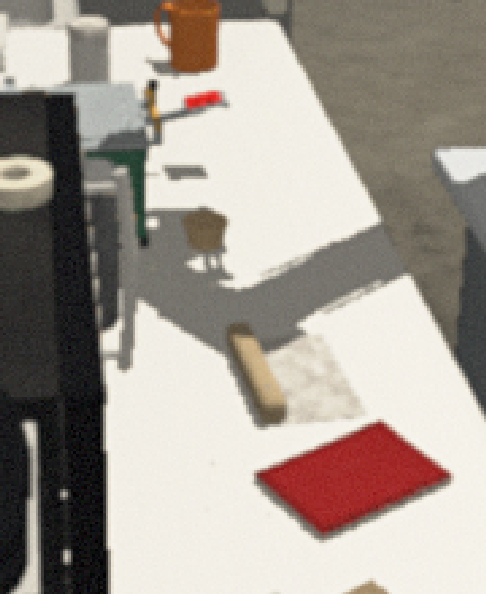

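View pics/top5.png

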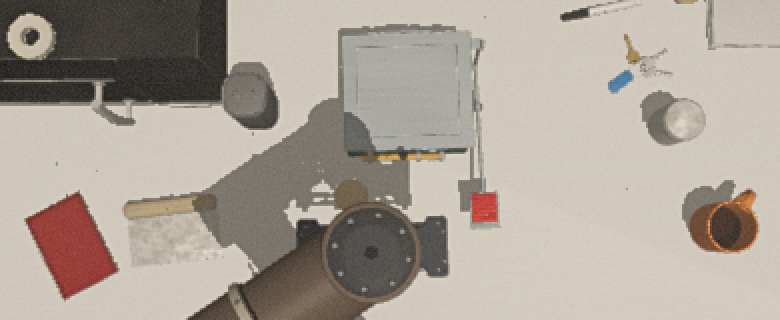

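The knob is back at side pixel (326,231), where it started, and at about (331,256.5) in the top view. The lid is shut at 0.139 m, the paddle is up, the bystanders are in place and the arm is clear.

```bash
python3 -c "
from station import arm
print(arm.job_done())"
```

```text
the job is handed in; nothing more can be done
None
```

The scrap bin was unlocked, opened, held, closed gently and locked again, in that order, in about 18.5 s. The job is handed in.

- **Unlocking:** I pushed the bolt left to its stop, about 30 mm, which the side view confirmed.
- **Opening:** I pressed the lever to its stop. The camera showed the lid's front edge at about 0.30 m, wide open.
- **Holding:** The lid stayed there for about 3.3 s of steady hold. Just before that, the lever came up by about 1.5 to 3 mm for a moment as I eased the force, and I pressed it back down.
- **Closing:** The finger stayed on the paddle while the lever came up over about 3.3 s, at no more than about 0.5 rad/s of lid by my estimate. Contact force was 2 to 5 N until it faded to zero at the rest height.
- **Locking:** I pushed the bolt right until it hit its stop, at about 20 N, then moved the arm clear.

**Last checks:** the lid is shut at 139 mm, the paddle is up, and the other things look to be where they were. In the side view the knob is back where it started. In the top view it reads about one pixel (3 mm) further right than at the start, which I put down to resolution. The two stop positions fit the full 30 mm travel.

The highest force I saw was about 57 N, at the fingertips, for a moment when the lever reached its stop. I eased it straight away. I saw no sign of the arm touching the lid.

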